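# Wedge the tilting plate off its gauge block

### The job

The hinged angle-setting plate rests with its front foot bar on one of the two gauge blocks, and that block is to be exchanged next. Pick the wedge that suits the block under the foot bar (the thin wedge for the low block, the thick wedge for the tall one), lay it flat on the base in front of the free half of the bar, beside the block, and push it in under the bar until the bar is just lifted clear of the block, about 3 mm. Finish while gripping the wedge in place there; move the plate only with the wedge, and do not shift the two gauge blocks, the resin puck, the loupe or the screw tin.

Things in the scene. Friction and masses are not known exactly. Their poses are not given: they have to be found in the camera images.
- tilt_base: Fixed flat steel base, 230 x 130 x 6 mm. Origin: centre of underside; top at z +6 mm. x (230 mm) points from the open front, facing the robot's right, to the hinge: the wedge's push direction. y points towards the robot. The hinged plate covers y -25 to +55, x -54 to +95 mm. One block stands under the foot bar at about x -45, y -7, long side along x; the other waits at about x 0, y -48.
- tilt_plate (a joint): Hinge angle (rad) of the aluminium plate (149 x 80 x 12 mm, 0.5 to 1 kg, falls by its weight). 0 = level (underside of foot bar 13 mm above the base's top), grows as the front rises; 145 mm from hinge axis to the bar's front edge. About -0.021 resting on the low block, +0.021 on the tall one.
- foot_edge (a point): Lower front edge of the plate's foot bar at the middle of the free lane for the wedge (base frame x -50, y +29 mm): it rides up the wedge. Bar: 10 mm thick in x, 10 high, 80 long in y. The plate overhangs it 4 mm in front; its top is 28 mm above this edge.
- gauge_low: Low steel gauge block, 8 x 30 x 10 mm high, loose. Origin: centre of its underside; y is its long axis. It is either under the foot bar or waiting on the base beside the plate.
- gauge_tall: Tall steel gauge block, 8 x 30 x 16 mm high, loose. Origin: centre of its underside; y is its long axis. It is in the other of those two places.
- wedge_low: Loose thin steel wedge 90 x 26 mm, 0.17 kg, nose roughly to +y. Origin: centre of underside; x points to the nose (blunt face at x +45 mm, 6.5 mm thick); top slopes up at 0.18 to x -5 mm (15.5 mm thick), flat tail to x -45. Upright grip tab on the tail, centre x -30: 26 long in x, 10 thick in y, top 46 mm above the underside. Either wedge may be the nearer one to the plate.
- wedge_tall: Loose thick steel wedge 90 x 26 mm, 0.21 kg, nose roughly to +y. Origin: centre of underside; x points to the nose (blunt face at x +45 mm, 12.5 mm thick); top slopes up at 0.18 to x -5 mm (21.5 mm thick), flat tail to x -45. Upright grip tab on the tail, centre x -30: 26 long in x, 10 thick in y, top 46 mm above the underside. Either wedge may be the nearer one to the plate.
- resin_puck: Bystander: round black resin puck, 30 mm across, 18 mm high. Origin: centre of its underside.
- loupe: Bystander: folding loupe, 34 x 63 x 12 mm. Origin: centre of its underside.
- screw_tin: Bystander: round light-grey screw tin, 62 mm across, 29 mm high. Origin: centre of its underside.
Things that resemble listed ones, but are neither listed nor needed, are in the scene too. Leave any blue look-alike of the wedge_tall alone.

How it is judged (in metres and radians):
At the end, for the whole second after the job is handed in: Foot bar 1 to 5.2 mm clear of the block below it, carried by the matching wedge, which lies flat on the base (2.5 mm, 0.06 rad) and is still gripped; plate at rest, not touched by the robot; blocks within 8 mm, bystanders within 30 mm of their starts (((horizontal distance between gauge_low and foot_edge below 0.065 m and z of foot_edge in the frame of tilt_base between 0.017 and 0.0212 m and contact force between tilt_plate and gauge_low below 0.05 N and contact force between wedge_low and tilt_plate above 0.5 N and contact force between the fingers and wedge_low above 2 N and z of wedge_low in the frame of tilt_base below 0.0085 m and angle between wedge_low's own z axis and vertical below 0.06 rad) or (horizontal distance between gauge_tall and foot_edge below 0.065 m and z of foot_edge in the frame of tilt_base between 0.023 and 0.0272 m and contact force between tilt_plate and gauge_tall below 0.05 N and contact force between wedge_tall and tilt_plate above 0.5 N and contact force between the fingers and wedge_tall above 2 N and z of wedge_tall in the frame of tilt_base below 0.0085 m and angle between wedge_tall's own z axis and vertical below 0.06 rad)) and contact force between each of the arm, the fingers and tilt_plate below 0.2 N and velocity of joint tilt_plate between -0.03 and 0.03 rad/s and distance of each of gauge_low, gauge_tall from where it was at the start of the episode below 0.008 m and distance of each of resin_puck, loupe, screw_tin from where it was at the start of the episode below 0.03 m); the arm keeps its last pose, push and grip.
It fails at once if the robot itself pushes or lifts the plate (contact force between any of the fingers, the arm and tilt_plate above 3 N).
It fails at once if a gauge block is shifted (distance of any of gauge_low, gauge_tall from where it was at the start of the episode above 0.012 m).
It fails at once if a bystander is knocked away (distance of any of resin_puck, loupe, screw_tin from where it was at the start of the episode above 0.04 m).
It also fails if it takes over 37 s, if anything falls off the work surface, if the arm or the gripper's body presses on something with over 40 N, if the wrist force passes 120 N, or if a joint passes its speed limit or range.

### The arm

A 6-joint arm with a two-finger parallel gripper is mounted at the origin on a cart in front of the work surface, level with it; the furniture and walls round the work are solid. World frame = base frame: x ahead of the robot, y to its left, z up, the work surface at z = 0. Lengths are in mm, angles in rad, forces in N, time in s.
With the tool pointing down it reaches from about 325 to 1000 mm from the base axis. Payload 5.1 kg.
Tool frame: the origin (TCP) lies midway between the tips of the shut fingers; the grasp point (between the pads) lies 19 mm behind it; z points along the fingers, y is the line along which they close (so a half turn about z gives the same grasp; the last joint's range is limited). The gripper opens to 85 mm and grips with 20 to 120 N. Pads are 22 mm wide; open, the fingers measure 114 mm over their backs; the gripper's body (76 mm by 85 mm) begins 54 mm behind the grasp point. The pads swing forward as they close: fully open they stand 13 mm farther back than shut.
Start: joints at [-1.352, 0.124, 1.65, -0, 1.367, -0.083], TCP at [193.173, -620.62, 231.322] pointing down, gripper open.
Joint ranges: [-2.61, 2.61], [-1.02, 2.33], [0.03, 2.71], [-1.35, 4.49], [0.32, 2.68], [-2.91, 2.91]. Speed limits (rad/s): [2.57, 2.57, 3.14, 3.14, 3.14, 3.14].

### API

Orientations are given as a 3x3 rotation matrix whose columns are the frame's x, y, z axes.
In Python, from plant import robot, eoat, optics, ticket gives the robot as it stands. The module is installed in compiled form; this text tells all that it offers. Calls block until the motion is done:
- robot.movep(position, orientation): joint-space move of the TCP to a pose.
- robot.servo_line(position, vel=150, attitude=None, f_stop=None): straight line of the TCP; attitude=None keeps the orientation; vel is the mean speed in mm/s. With f_stop (N) it stops when the force on the tool has changed by that much, and returns True; else False.
- robot.movej(angles): joint-space move.
- eoat.gripper_to(opening, squeeze=None): finger opening in mm; squeeze is the grip in N (None keeps the last); returns when the fingers have stopped.
- robot.dwell(seconds).
- robot.solve_ik(position, orientation): joint angles nearest the present ones, or None.
- optics.capture(name): name is "scene" or "top" or "wrist"; returns a dict with "image" (384x512x3 uint8, red, green, blue), "fov_y" (degrees; the focal length in pixels is half the picture's height over the tangent of half this angle, whatever the lens; pixels are square), "cx", "cy" (the principal point, pixels), "xyz" and "rotation" of the camera in the world; the wrist camera has in their place "T_tool_cam" (4x4, takes a point from camera to tool coordinates, whose origin is the TCP and whose axes are the flange's). Camera axes: x right, y down, z forward; pixel columns grow to the right and rows downward; lengths in mm; the calibration is good to about 2 mm. A picture is of the moment at which its call begins: read the wrist's pose just before it. There is no depth.
A pose or a line that the arm cannot do raises robot.PlanningError and nothing moves.
- ticket.hand_in(): hands the job in; it is judged then, once.
Readings, each from a call of its own:
- robot.current_time(): time.
- robot.current_joints(): joint angles.
- robot.current_qvel(): joint speeds.
- robot.current_tau(): joint torques, N m.
- robot.current_tool_pos(): TCP position.
- robot.current_eef_rot(): TCP orientation.
- robot.current_ft_force(): force on the tool from outside, world axes, zero at the start.
- robot.current_moment(): the same for the moment, N m.
- robot.current_gripper_width(): finger opening in mm.
- robot.current_grip_force(): force on a finger pad.
Only numpy, scipy, OpenCV 4.12 (cv2) and the standard library are available. Lean on these libraries where they do the work, as an engineer would, in place of code of your own. Each camera call takes 0.05 s, during which the arm holds its last target. There are 200 camera calls.

## Working session

There is one attempt and no reset: what is moved stays moved. The work goes in short steps, each a Python script; the robot and the scene stay as the last script left them, time stands still between calls to the robot, and variables do not carry over. Pictures are saved under pics/ and viewed, at most 10 in all, crops included, and the job is handed in when it is done.

```bash
mkdir -p pics
python3 - <<'E'
from plant import robot, eoat, optics, ticket
import cv2,numpy as np,pickle
d={}
for n in ("scene","top"):
    c=optics.capture(n); d[n]=c
    cv2.imwrite(f"pics/{n}0.png",cv2.resize(c["image"][:,:,::-1],(800,600),interpolation=cv2.INTER_CUBIC))
    print(n,{k:np.round(v,3).tolist() for k,v in c.items() if k!="image"})
pickle.dump(d,open("d0.pkl","wb"))
print(robot.current_time(), robot.current_eef_rot().round(3) if hasattr(robot.current_eef_rot(),'round') else robot.current_eef_rot())
E
```

```text
scene {'fov_y': 49.079, 'cx': 251.873, 'cy': 192.998, 'xyz': [-495.64, 546.168, 815.259], 'rotation': [[-0.615, -0.414, 0.671], [-0.788, 0.328, -0.52], [-0.005, -0.849, -0.528]]}
top {'fov_y': 47.874, 'cx': 255.961, 'cy': 183.938, 'xyz': [244.964, -183.075, 1416.644], 'rotation': [[-0.026, -0.987, 0.155], [-1.0, 0.025, -0.006], [0.002, -0.156, -0.988]]}
0.1 [[ 0.955  0.297 -0.   ]
 [ 0.297 -0.955  0.002]
 [ 0.    -0.002 -1.   ]]
```

View pics/scene0.png

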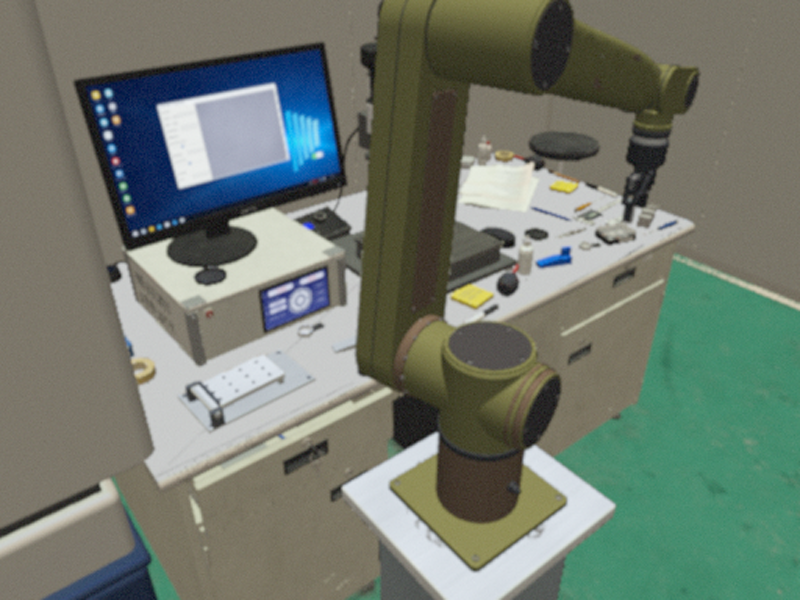

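View pics/top0.png

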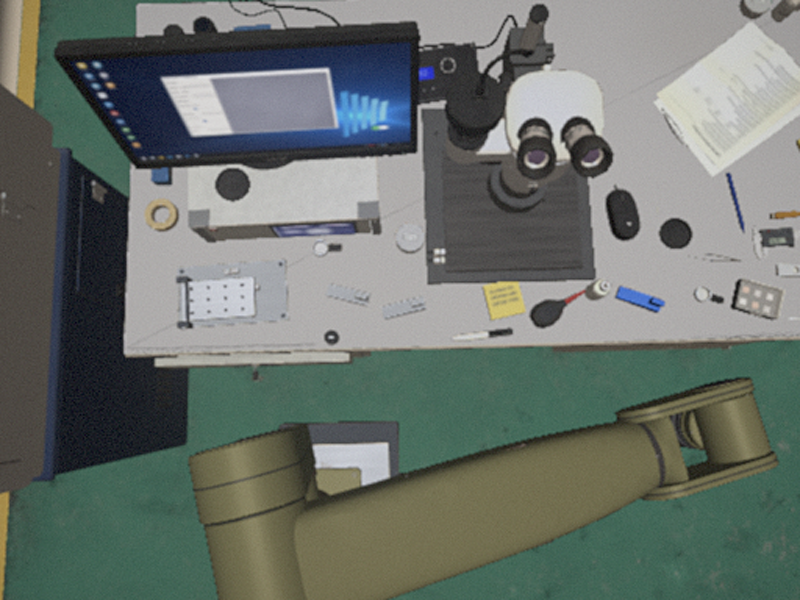

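The scene picture shows the plate at (235,390). In the top picture (800 px scale) I see:
- Base and plate at (233,292), with the hinge at the left and the open front at x≈257. The waiting block is at (232,270).
- Two grey wedges at (348,293) and (404,307), and a blue look-alike at (640,298).
- Loupe (326,248), screw tin (409,237) and puck (332,338).

Next I compute rough positions, then look from the wrist.

```bash
cat > h.py <<'E'
import numpy as np, cv2, pickle
from plant import robot, eoat, optics, ticket
def wristcap(name=None):
    p=np.array(robot.current_tool_pos()); R=np.array(robot.current_eef_rot())
    c=optics.capture("wrist"); T=np.eye(4); T[:3,:3]=R; T[:3,3]=p
    W=T@np.array(c["T_tool_cam"]); c["rotation"]=W[:3,:3]; c["xyz"]=W[:3,3]
    if name:
        pickle.dump(c,open(name+".pkl","wb"))
    return c
def f(c): return c["image"].shape[0]/2/np.tan(np.radians(c["fov_y"])/2)
def ray(c,u,v):
    d=np.array(c["rotation"])@np.array([(u-c["cx"])/f(c),(v-c["cy"])/f(c),1]); return np.array(c["xyz"]),d/np.linalg.norm(d)
def onz(c,u,v,z=0):
    o,d=ray(c,u,v); return o+d*(z-o[2])/d[2]
def tri(*l):
    A=np.zeros((3,3));b=np.zeros(3);rs=[ray(*x) for x in l]
    for o,d in rs: P=np.eye(3)-np.outer(d,d);A+=P;b+=P@o
    x=np.linalg.solve(A,b); return x,max(np.linalg.norm(np.cross(x-o,d)) for o,d in rs)
def proj(c,p):
    q=np.array(c["rotation"]).T@(np.array(p)-c["xyz"]); return np.array([c["cx"]+f(c)*q[0]/q[2],c["cy"]+f(c)*q[1]/q[2]])
def down(yaw): # tool z down, tool y (closing) along yaw angle from world x
    y=np.array([np.cos(yaw),np.sin(yaw),0]);z=np.array([0,0,-1.]);return np.column_stack([np.cross(y,z),y,z])
E
python3 - <<'E'
from h import *
t=pickle.load(open("d0.pkl","rb"))["top"]
for n,u,v in [("base c",233,292),("hinge",184,301),("front",257,298),("w1",348,293),("w2",404,307),("puck",332,338),("loupe",326,248),("tin",409,237),("baseNR",288,318),("baseFR",286,260)]:
    print(n,onz(t,u*.64,v*.64).round())
print(optics.capture("wrist")["T_tool_cam"])
for yaw in (0,np.pi/2,-np.pi/2,np.pi):
  for p in [(480,60,300),(480,0,300),(430,0,20),(430,60,20)]:
    q=robot.solve_ik(p,down(yaw)); print(round(yaw,2),p,None if q is None else np.round(q,2))
E
```

```text
base c [467. 162.   0.]
hinge [451. 266.  -0.]
front [453. 111.   0.]
w1 [459. -81.   0.]
w2 [ 426. -199.    0.]
puck [364. -46.   0.]
loupe [557. -35.   0.]
tin [ 577. -214.    0.]
baseNR [409.  46.   0.]
baseFR [533.  50.   0.]
[[-4.67501046e-04 -9.63858269e-01 -2.66415126e-01  6.71100259e+01]
 [ 9.99999784e-01 -5.73410446e-04  3.19747065e-04  9.72248863e-01]
 [-4.60956068e-04 -2.66414919e-01  9.63858329e-01 -1.43499939e+02]
 [ 0.00000000e+00  0.00000000e+00  0.00000000e+00  1.00000000e+00]]
0 (480, 60, 300) [ 0.01 -0.29  1.92 -0.    1.51  0.01]
0 (480, 0, 300) [-0.11 -0.3   1.93 -0.    1.51 -0.11]
0 (430, 0, 20) [-0.12 -0.13  2.29 -0.    0.98 -0.12]
0 (430, 60, 20) [ 0.01 -0.12  2.28 -0.    0.98  0.01]
1.57 (480, 60, 300) [ 0.01 -0.29  1.92 -0.    1.51 -1.56]
1.57 (480, 0, 300) [-0.11 -0.3   1.93 -0.    1.51 -1.68]
1.57 (430, 0, 20) [-0.12 -0.13  2.29 -0.    0.98 -1.7 ]
1.57 (430, 60, 20) [ 0.01 -0.12  2.28 -0.    0.98 -1.56]
-1.57 (480, 60, 300) [ 0.01 -0.29  1.92 -0.    1.51  1.58]
-1.57 (480, 0, 300) [-0.11 -0.3   1.93 -0.    1.51  1.46]
-1.57 (430, 0, 20) [-0.12 -0.13  2.29 -0.    0.98  1.45]
-1.57 (430, 60, 20) [ 0.01 -0.12  2.28 -0.    0.98  1.59]
3.14 (480, 60, 300) None
3.14 (480, 0, 300) None
3.14 (430, 0, 20) None
3.14 (430, 60, 20) None
```

Run:
```python
from h import *
P=[(490,-160,340),(490,-60,340),(490,150,340)]
q=np.array(robot.solve_ik(P[0],down(0))); q0=np.array(robot.current_joints())
print(q.round(2)); a=q.copy(); a[0]=q0[0]; a[5]=q0[5]; robot.movej(a)
for i,p in enumerate(P):
    robot.movep(p,down(0)); c=wristcap(f"w{i}"); print(i,robot.current_time(),c["fov_y"],np.round(c["xyz"]))
ims=[pickle.load(open(f"w{i}.pkl","rb"))["image"][:,:,::-1] for i in range(3)]
g=np.zeros((600,800,3),np.uint8)
for i,(y,x) in enumerate([(0,0),(0,400),(300,0)]): g[y:y+300,x:x+400]=cv2.resize(ims[i],(400,300),interpolation=cv2.INTER_AREA)
cv2.imwrite("pics/w_mosaic.png",g)
```

```text
[-0.42 -0.22  1.8  -0.    1.56 -0.42]
0 2.6167 61.91682286010021 [490. -94. 483.]
1 3.15 61.91682286010021 [490.   7. 484.]
2 4.05 61.91682286010021 [490. 215. 483.]
```

View pics/w_mosaic.png

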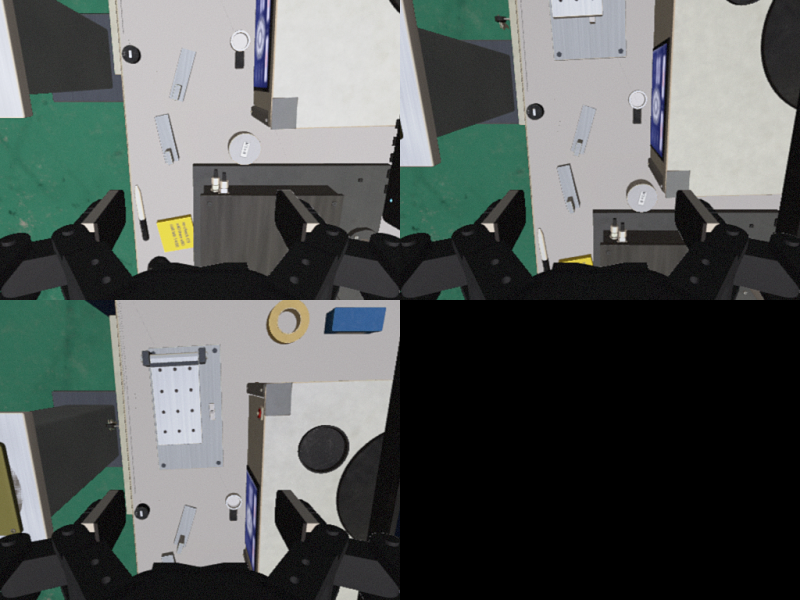

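The mosaic shows both grey wedges, at (182,75) and (166,138) in its first panel. The base has the waiting block at (211,412) in panel 3. Everything is too small to measure heights, so I look from closer, including a tilted view of the plate's front.

```bash
cat >> h.py <<'E'
def tilt(a): # lean about world x: tool z towards +y by a
    R=down(0); c,s=np.cos(a),np.sin(a); return np.array([[1,0,0],[0,c,-s],[0,s,c]])@R
E
python3 - <<'E'
from h import *
V=[((440,-110,150),down(0)),((440,-190,150),down(0)),((470,20,150),tilt(.6)),((420,20,150),tilt(.6)),((460,90,190),down(0))]
out=[]
for i,(p,R) in enumerate(V):
    if robot.solve_ik(p,R) is None: print("noik",i); continue
    if i in(2,): robot.movep((460,-60,250),down(0))
    robot.movep(p,R); c=wristcap(f"c{i}"); print(i,robot.current_time(),np.round(c["xyz"])); out.append(c["image"][:,:,::-1])
    cv2.imwrite(f"pics/c{i}.png",cv2.resize(out[-1],(800,600),interpolation=cv2.INTER_CUBIC))
g=np.vstack([np.hstack([cv2.resize(x[:288],(400,225),interpolation=cv2.INTER_AREA) for x in out[j:j+2]]) for j in(0,2)])
cv2.imwrite("pics/cm.png",g)
E
```

```text
0 5.3333 [441. -44. 295.]
1 5.8 [ 441. -124.  294.]
2 7.1417 [470.  -7. 305.]
3 7.5083 [420.  -6. 309.]
4 8.2333 [460. 157. 334.]
```

View pics/cm.png

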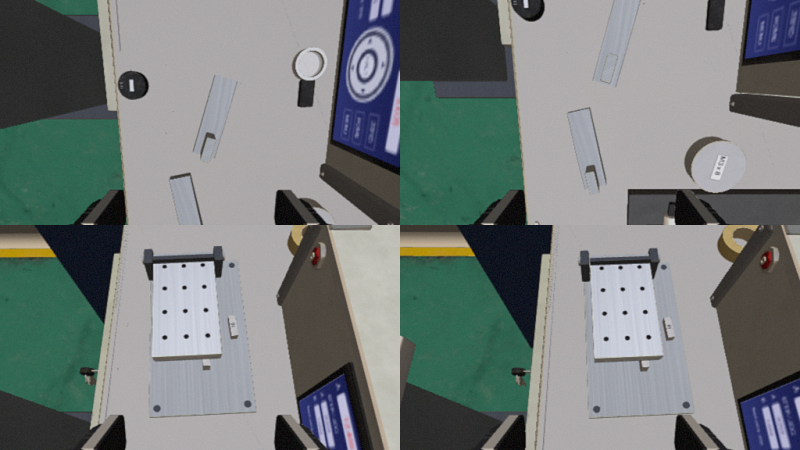

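Run:
```python
from h import *
S=[("c0",225,88),("c1",225,0),("c0",185,205),("c1",188,130),("c2",237,105),("c3",283,105)]
t=[]
for n,u,v in S:
    im=pickle.load(open(n+".pkl","rb"))["image"][v:v+120,u:u+106,::-1]
    t.append(cv2.resize(im,(265,300),interpolation=cv2.INTER_CUBIC))
cv2.imwrite("pics/crops.png",np.vstack([np.hstack(t[:3]),np.hstack(t[3:])]))
```

```text
(no output)
```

View pics/crops.png

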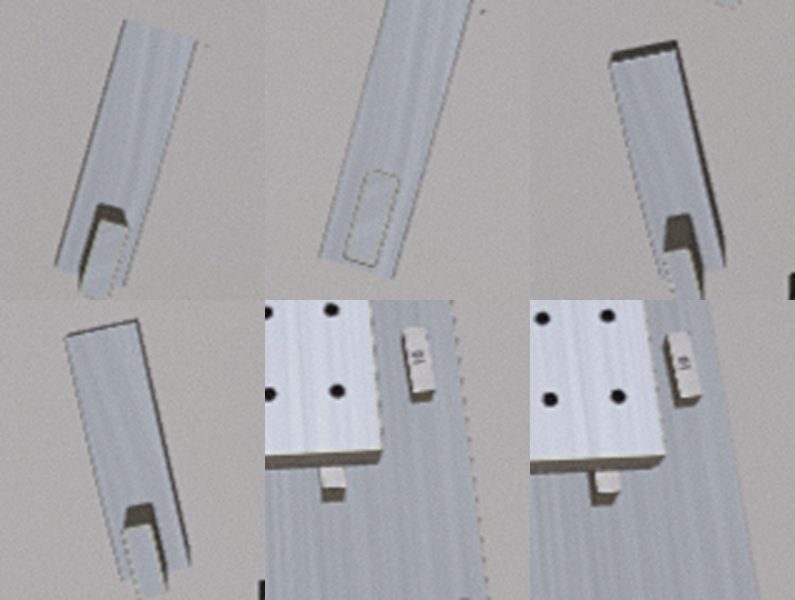

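The two grey wedges are shown with their noses up the image. The far one shows a clearly thicker nose face. The block under the bar sticks out at crop (332,485), and the waiting block is labelled "10" or "16". I enlarge these for measuring.

Run:
```python
from h import *
# crop w,h = 33x37.5 at 8x -> 264x300
S=[("c2",285,108),("c3",330,112),("c4",None,None),("c2",250,160),("c3",300,160),("c0",213,218)]
c4=pickle.load(open("c4.pkl","rb")); S[2]=("c4",)+tuple(int(x) for x in proj(c4,(515,165,10))-[16,18]); print(S[2])
t=[]
for n,u,v in S:
    im=pickle.load(open(n+".pkl","rb"))["image"][v:v+37,u:u+33,::-1]
    t.append(cv2.resize(im,(264,296),interpolation=cv2.INTER_CUBIC))
cv2.imwrite("pics/crops2.png",np.vstack([np.hstack(t[:3]),np.hstack(t[3:])]))
```

```text
('c4', 296, 78)
```

View pics/crops2.png

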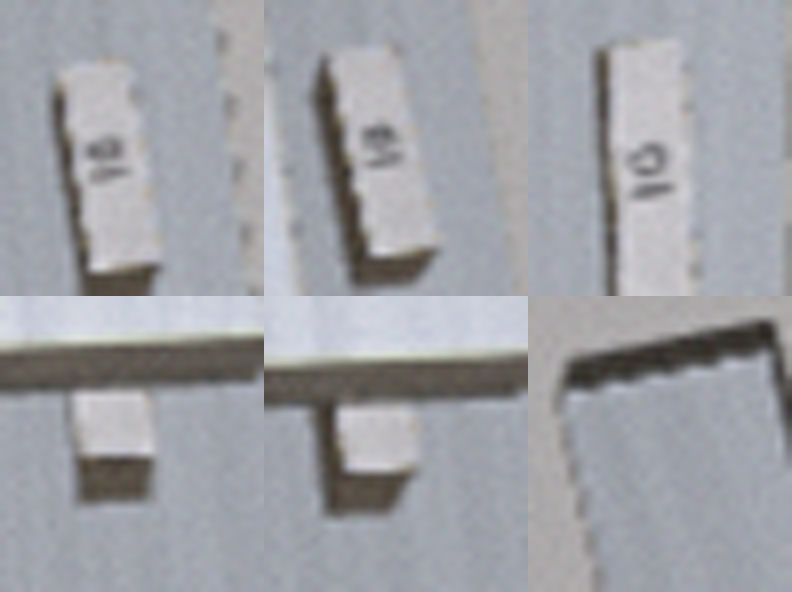

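```bash
python3 - <<'E'
from h import *
from scipy.optimize import minimize_scalar
C={n:pickle.load(open(n+".pkl","rb")) for n in("c0","c1","c2","c3","c4")}
def px(n,u0,v0,x,y): return C[n],u0+x/8-.44,v0+y/8-.44
def hgt(bot,top,z0):
    b=onz(*bot,z0); r=minimize_scalar(lambda h:np.sum((proj(top[0],b+[0,0,h])-top[1:])**2),bounds=(0,60),method="bounded"); return b.round(1),round(r.x,1),round(r.fun**.5,2)
print("wait c2",hgt(px("c2",285,108,84,295),px("c2",285,108,88,274),6))
print("wait c3",hgt(px("c3",330,112,146,281),px("c3",330,112,172,249),6),hgt(px("c3",330,112,90,285),px("c3",330,112,108,257),6))
print("under c2",hgt(px("c2",250,160,78,205),px("c2",250,160,78,163),6),hgt(px("c2",250,160,149,202),px("c2",250,160,151,161),6))
print("under c3",hgt(px("c3",300,160,128,218),px("c3",300,160,150,176),6),hgt(px("c3",300,160,65,219),px("c3",300,160,80,178),6))
print("nose w2",hgt(px("c0",213,218,36,68),px("c0",213,218,36,95),0),hgt(px("c0",213,218,242,25),px("c0",213,218,240,52),0))
print("w2 tri",tri((C["c0"],217.8,229.4),(C["c1"],214.4,144.5)),tri((C["c0"],243.5,223.8),(C["c1"],242.6,137.8)))
# plate front top edge / bottom edge stereo (right front corner)
# w1 nose corners in c0: crop 2.5x
w1=[(C["c0"],225+125/2.5,88+20/2.5),(C["c0"],225+196/2.5,88+40/2.5)]
for z in(0,6.5,12.5): print("w1 nose",[onz(*w,z).round(1).tolist() for w in w1])
# plate front corner in c2,c3 : top edge
print("plate right-top corner",tri((C["c2"],237+380/2.5-106,105+(450-300)/2.5),(C["c3"],283+(664-530)/2.5,105+(455-300)/2.5)))
im=C["c4"]["image"]; print(im.shape)
E
python3 - <<'E'
import cv2,pickle,sys
sys.path.insert(0,'.')
c=pickle.load(open("c4.pkl","rb"))["image"][:300,:,::-1]
cv2.imwrite("pics/c4v.png",cv2.resize(c[0:288,128:512],(800,600),interpolation=cv2.INTER_CUBIC))
E
```

```text
wait c2 (array([510.2, 149.1,   6. ]), np.float64(5.7), np.float64(0.13))
wait c3 (array([518. , 148.8,   6. ]), np.float64(9.7), np.float64(0.72)) (array([510.6, 148.2,   6. ]), np.float64(8.1), np.float64(0.25))
under c2 (array([472.7, 104. ,   6. ]), np.float64(14.4), np.float64(0.11)) (array([481.5, 104.3,   6. ]), np.float64(14.0), np.float64(0.24))
under c3 (array([481.4, 103.9,   6. ]), np.float64(14.8), np.float64(0.04)) (array([473.4, 103.7,   6. ]), np.float64(14.0), np.float64(0.46))
nose w2 (array([ 403.1, -158.6,    0. ]), np.float64(8.1), np.float64(1.01)) (array([ 428.4, -153.1,   -0. ]), np.float64(9.1), np.float64(0.11))
w2 tri (array([ 404.74844343, -157.69444597,   11.14007973]), np.float64(0.318765175769412)) (array([ 429.43685114, -151.8336119 ,   11.68926913]), np.float64(0.08979306340639291))
w1 nose [[458.1, -36.3, 0.0], [483.4, -43.1, 0.0]]
w1 nose [[457.7, -36.5, 6.5], [482.5, -43.1, 6.5]]
w1 nose [[457.4, -36.6, 12.5], [481.6, -43.1, 12.5]]
plate right-top corner (array([493.38647638, 108.51638694,  45.16145789]), np.float64(0.060275093049224224))
(384, 512, 3)
```

View pics/c4v.png

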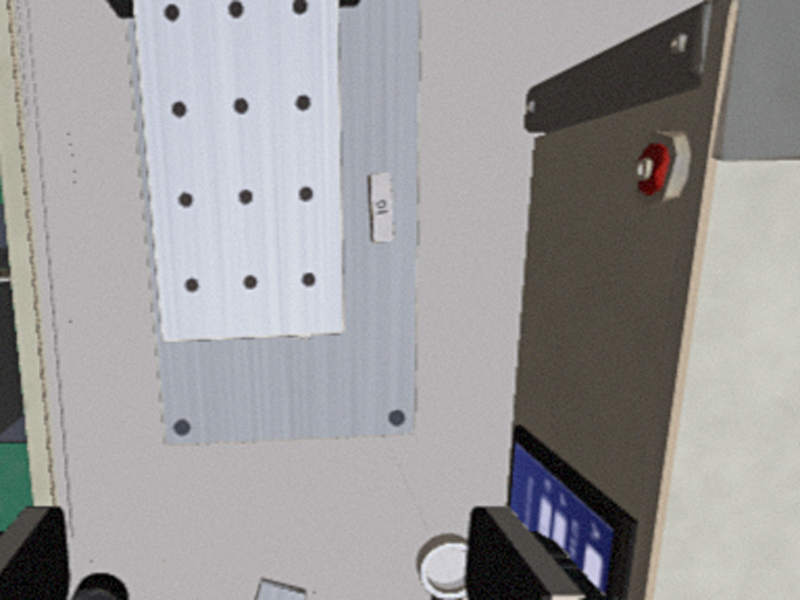

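The waiting block is marked "10" and measures about 9 mm, so it is the low one. The block under the bar measures 14–15 mm, so it is the tall one and I need the thick wedge. The candidates in c0 are:
- The wedge at (275,151).
- The wedge at (237,253).
- The blue piece far to the right, which is the look-alike and is left alone.

The nose top of the (237,253) wedge triangulates to about 11.5 mm against 12.5 expected, with a tall dark nose face confirmed in the enlarged crop. That one is wedge_tall. Next I fit the base frame and check the tab.

Run:
```python
from h import *
C={n:pickle.load(open(n+".pkl","rb")) for n in("c0","c1","c2","c3","c4")}
k=384/800
def p4(x,y,z): return onz(C["c4"],128+x*k,y*k,z)[:2].round(1)
print("base front L,R",p4(163,444,6),p4(415,434,6),"right edge far",p4(420,30,6),"left mid",p4(150,240,6))
print("plate front L,R z50",p4(163,341,50),p4(343,333,50),"R far z46",p4(339,20,46))
# c2/c3 mosaic base front corners (scale1.28)
for n,x0 in(("c2",0),("c3",400)):
    pts={"c2":[(149,417),(256,411)],"c3":[(588,417),(693,413)]}[n]
    print(n,[onz(C[n],(x-x0)*1.28,(y-225)*1.28,6)[:2].round(1) for x,y in pts])
# w2 tab top front corners
for x,y in((126,226),(157,221)): print("tab",onz(C["c1"],188+x/2.5-.3,130+y/2.5-.3,46).round(1))
print("tab c0",[onz(C["c0"],185+x/2.5-.3,205+y/2.5-.3,46).round(1) for x,y in((136,252),(164,248))])
print("micro corner",onz(C["c1"],292,243,20))
```

```text
base front L,R [406.8  44.1] [537.4  49.8] right edge far [528.1 237.5] left mid [404.7 147. ]
plate front L,R z50 [415.8 106.1] [493.3 109.7] R far z46 [488.2 231.1]
c2 [array([408. ,  43.7]), array([536.8,  50.6])]
c3 [array([406.9,  44.5]), array([534.8,  49.4])]
tab [ 426.2 -215.6   46. ]
tab [ 436.4 -213.8   46. ]
tab c0 [array([ 426.1, -216.4,   46. ]), array([ 436.1, -214.8,   46. ])]
micro corner [ 474.41468078 -247.84750296   20.        ]
```

Everything agrees. The base centre is at (466.7,161.9) with yaw 0.046, and the predicted block and plate corners match within 1.5 mm. The tab is 10.2 mm wide with its centre at (434.5,-227.7). Now the grasp.

Run:
```python
from h import *
yaw=0.236; t=np.array([434.6,-227.8])
eoat.gripper_to(40,60)
robot.movep((*t,120),down(yaw))
print("stop",robot.servo_line((*t,24),vel=90,f_stop=8), robot.current_tool_pos())
c=wristcap("g"); cv2.imwrite("pics/g.png",c["image"][:,:,::-1])
eoat.gripper_to(0,60)
print(robot.current_gripper_width(),robot.current_grip_force(),np.round(robot.current_tool_pos(),1),np.round(robot.current_ft_force(),1),robot.current_time())
```

```text
stop False [ 435.18677569 -228.19930195   24.74935362]
8.622039711768613 60.52258372306824 [ 434.9 -228.    24.5] [ 0.1 -0.9  2.1] 11.625
```

```bash
cat >> h.py <<'E'
BY=0.046; BC=np.array([466.7,161.9]); bx=np.array([-np.sin(BY),np.cos(BY)]); by=np.array([-np.cos(BY),-np.sin(BY)])
def B(x,y=29): return BC+bx*x+by*y
E
python3 - <<'E'
from h import *
p=np.array(robot.current_tool_pos())
robot.servo_line((p[0],p[1],90),vel=90)
print("lift",robot.current_gripper_width(),np.round(robot.current_ft_force(),1))
robot.movep((*B(-140),90),down(BY))
robot.servo_line((*B(-140),40),vel=100)
robot.dwell(.2); c=wristcap("pl"); c["image"]; cv2.imwrite("pics/pl.png",cv2.resize(c["image"][:,:,::-1],(800,600)))
print(np.round(robot.current_tool_pos(),1),np.round(robot.current_ft_force(),1),robot.current_gripper_width(),robot.current_time())
E
```

```text
lift 8.60457141218733 [ 0.   0.3 -2.5]
[444.8  20.7  40.8] [-0.5 -0.1 -1.2] 8.8701712991331 14.3917
```

View pics/pl.png

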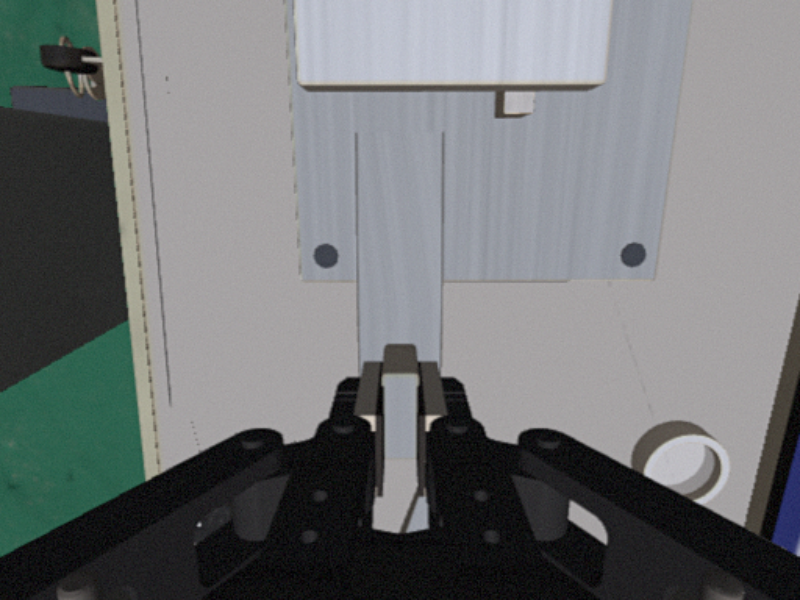

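The picture shows the wedge held straight, with its nose at (400,132) centred between the plate's left end (298) and the block (500). The plate front is at row 85. I lower it and push.

Run:
```python
from h import *
s=robot.servo_line((*B(-140),28.5),vel=25,f_stop=8)
p=np.array(robot.current_tool_pos()); print("down",s,p.round(2),np.round(robot.current_ft_force(),1))
z=p[2]
for x in (-122,-114,-108,-103,-99,-96):
    s=robot.servo_line((*B(x),z-.3),vel=30,f_stop=40); robot.dwell(.1)
    q=np.array(robot.current_tool_pos()); print(x,s,((q[:2]-BC)@bx).round(1),((q[:2]-BC)@by).round(1),q[2].round(2),np.round(robot.current_ft_force(),1),robot.current_time())
    if s: break
c=wristcap("pu"); cv2.imwrite("pics/pu.png",cv2.resize(c["image"][:,:,::-1],(800,600)))
```

```text
down True [444.33  20.6   30.3 ] [-1.7  0.2  4.6]
-122 False -121.7 28.5 30.41 [ 0.5 -2.9  5.6] 15.675
-114 False -113.6 28.5 30.43 [ 1.2 -2.3  5.5] 16.1917
-108 False -107.6 28.5 30.46 [ 0.1 -2.7  5.7] 16.6417
-103 False -102.7 28.5 30.42 [-0.2 -2.8  4.4] 17.0583
-99 False -99.5 28.5 30.45 [ 0.4 -7.1  6.2] 17.4417
-96 False -96.7 28.5 30.45 [ 0.  -6.1  5.6] 17.7917
```

Run:
```python
from h import *
for x in (-93,-90,-87.5,-85.3):
    s=robot.servo_line((*B(x),30.0),vel=25,f_stop=40); robot.dwell(.1)
    q=np.array(robot.current_tool_pos()); print(x,s,((q[:2]-BC)@bx).round(1),((q[:2]-BC)@by).round(1),q[2].round(2),np.round(robot.current_ft_force(),1),robot.current_time())
    if s: break
robot.dwell(.5)
print(np.round(robot.current_ft_force(),1),np.round(robot.current_tool_pos(),2),robot.current_gripper_width(),robot.current_grip_force())
c=wristcap("fin"); im=[cv2.resize(x["image"][:,:,::-1],(400,300)) for x in (pickle.load(open("pu.pkl","rb")),c)]
s=[optics.capture("scene"),pickle.load(open("d0.pkl","rb"))["scene"]]
u,v=np.array(proj(s[0],(450,110,40))).astype(int); print(u,v)
cr=[cv2.resize(x["image"][v-30:v+30,u-40:u+40,::-1],(400,300),interpolation=cv2.INTER_CUBIC) for x in s]
cv2.imwrite("pics/fin.png",np.vstack([np.hstack(im),np.hstack(cr)]))
```

```text
-93 False -93.8 28.5 30.44 [ 0.5 -7.5  6.6] 18.2083
-90 False -90.7 28.5 30.46 [ 0.6 -8.2  5.7] 18.575
-87.5 False -88.3 28.5 30.43 [ 0.1 -8.6  5.6] 18.925
-85.3 False -86.1 28.5 30.44 [-0.5 -9.1  6.2] 19.275
[ 0.3 -8.1  4.8] [442.17  74.55  30.46] 8.536952441611133 61.15892171859741
174 233
```

View pics/fin.png

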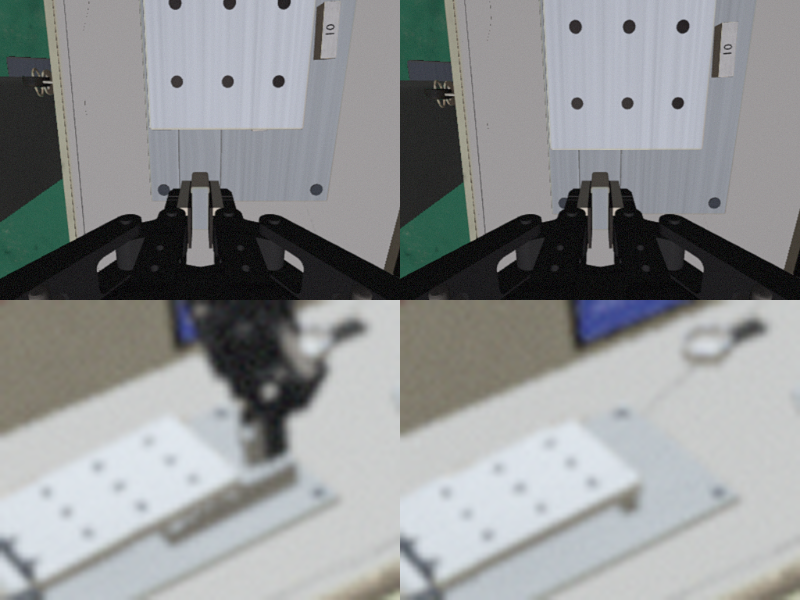

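Run:
```python
from h import *
a=pickle.load(open("d0.pkl","rb"))["scene"]; b=optics.capture("scene")
g=[cv2.cvtColor(x["image"],cv2.COLOR_RGB2GRAY) for x in(a,b)]
def B3(x,y,z): return np.array([*B(x,y),z])
pts=[];lab=[]
for y in (-15,0,15,30,45):
    for x in (-30,0,30,60): pts.append(proj(a,B3(x,y,47)));lab.append((x,y))
P=np.float32(pts).reshape(-1,1,2)
n,st,e=cv2.calcOpticalFlowPyrLK(g[0],g[1],P,None,winSize=(9,9),maxLevel=1)
for l,p,q,s,er in zip(lab,P[:,0],n[:,0],st,e):
    pr=proj(a,B3(l[0],l[1],47+3*(95-l[0])/145))-proj(a,B3(l[0],l[1],47)); print(l,(q-p).round(2),"pred3mm",pr.round(2),er.round(1))
w=[pickle.load(open(n+".pkl","rb")) for n in("w2",)]
```

```text
(-30, -15) [-0.51 -0.73] pred3mm [-0.1  -0.68] [2.6]
(0, -15) [-0.27 -0.57] pred3mm [-0.08 -0.52] [2.3]
(30, -15) [-0.21 -0.54] pred3mm [-0.06 -0.36] [3.5]
(60, -15) [-0.19  0.01] pred3mm [-0.04 -0.2 ] [2.]
(-30, 0) [-0.29 -0.56] pred3mm [-0.1  -0.69] [2.5]
(0, 0) [-0.21 -0.36] pred3mm [-0.08 -0.53] [2.1]
(30, 0) [-0.35 -0.5 ] pred3mm [-0.06 -0.36] [2.7]
(60, 0) [-0.23  0.16] pred3mm [-0.04 -0.2 ] [2.2]
(-30, 15) [-0.24 -0.43] pred3mm [-0.1  -0.69] [2.4]
(0, 15) [-0.14 -0.3 ] pred3mm [-0.08 -0.53] [2.5]
(30, 15) [-0.12 -0.3 ] pred3mm [-0.06 -0.36] [2.5]
(60, 15) [-0.18 -0.06] pred3mm [-0.04 -0.2 ] [2.3]
(-30, 30) [ 0.03 -0.51] pred3mm [-0.09 -0.69] [3.2]
(0, 30) [-0.13 -0.23] pred3mm [-0.08 -0.53] [2.3]
(30, 30) [-0.01 -0.12] pred3mm [-0.06 -0.36] [2.3]
(60, 30) [-0.12  0.05] pred3mm [-0.04 -0.2 ] [2.4]
(-30, 45) [ 0.02 -0.62] pred3mm [-0.09 -0.7 ] [3.]
(0, 45) [-0.06 -0.32] pred3mm [-0.08 -0.53] [2.1]
(30, 45) [ 0.   -0.12] pred3mm [-0.06 -0.37] [2.6]
(60, 45) [-0.26  0.14] pred3mm [-0.04 -0.2 ] [2.6]
```

The plate's image motion indicates roughly 2.5 mm of lift. The distance pushed since first contact gives 2.8 mm, so both sit inside the 1–5.2 mm window.

```bash
python3 -c "
from plant import robot,ticket
print(robot.current_grip_force(),robot.current_time()); print(ticket.hand_in())"
```

```text
61.15886449813843 19.925
the job is handed in; nothing more can be done
None
```

I handed the job in at 19.9 s: the thick wedge is gripped in place under the bar, which is lifted an estimated 2.5–3 mm clear of the tall block; the hand-in returned no verdict.

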